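# Open a tight twist-off jar one-handed on a prep board

### The arm

A 6-joint arm with a two-finger parallel gripper is mounted at the origin on a cart in front of the work surface, level with it; the furniture and walls round the work are solid. World frame = base frame: x ahead of the robot, y to its left, z up, the work surface at z = 0. Lengths are in m, angles in rad, forces in N, time in s.
With the tool pointing down it reaches from about 0.375 to 0.975 m from the base axis. Payload 3.8 kg.
Tool frame: the origin (TCP) lies at the very end of the fingers, on their centre line; the grasp point (between the pads) lies 19 mm behind it; z points along the fingers, y is the direction in which the jaws open and shut (so a half turn about z gives the same grasp; the last joint's range is limited). The gripper opens to 85 mm and grips with 20 to 120 N. Pads are 22 mm wide; open, the fingers measure 114 mm over their backs; the gripper's body (76 mm by 85 mm) begins 54 mm behind the grasp point. The pads swing forward as they close: fully open they stand 13 mm farther back than shut.
Start: joints at [1.075, 0.264, 1.604, -0, 1.274, -0.037], TCP at [0.299, 0.605, 0.231] pointing down, gripper open.
Joint ranges: [-2.63, 2.63], [-0.94, 2.18], [0.31, 2.57], [-1.31, 4.45], [0, 2.66], [-2.55, 2.55]. Speed limits (rad/s): [2.57, 2.57, 3.14, 3.14, 3.14, 3.14].

### API

Orientations are given as a rotation vector (axis times angle).
In Python, from workcell import read_state, read_camera, camera_info, finish_job gives the robot as it stands. The module is installed in compiled form; this text tells all that it offers.
- The arm moves only by the tool play_rows, never from a script. Its argument "motion" is a list of rows, each a list of 5 numbers: the shift along the tool's x, y, z in units of 1000 mm (1.0 is 1000 mm), then the turn about the tool's z in units of 2 pi rad (1.0 is 2 pi rad), then the finger opening in mm, from 0 to 85.4. A call has 1 to 5 rows; each row shifts and turns the commanded pose from where the row before left it, along the tool's axes as they then stand; what a row does not reach is not made up. A row lasts 1/8 s, in which the tool goes at most 62.5 mm and 10.7 degrees, less where a joint would pass 70% of its speed; a pose out of reach is approached as far as the arm can. A call with a number of a shift or a turn outside -1 to 1 is refused whole. A call with a gripper value outside its range is refused whole. The fingers move at their own pace and stop on an object; "squeeze" is the grip in N (left out, the last holds). Time passes only in rows, so rows that do not move let the fingers close. It gives the time, the measured TCP pose, the force and the opening at its end, in the units of the state.
- read_state(): the state, without advancing time (a new reading comes with each control period).
- read_camera(name): name is "scene" or "top" or "wrist"; returns the picture (480x640x3 uint8, red, green, blue); there is no depth.
- camera_info(name): a dict with "intrinsics" (3x3 intrinsics, pixels), "pose" (4x4, takes a point from camera to world coordinates). Camera axes: x right, y down, z forward; pixel columns grow to the right and rows downward; lengths in m; the calibration is good to about 2 mm. The wrist camera is an equidistant fisheye: a pixel r from the principal point sees the ray r / f radians off the axis. A picture is of the moment at which its call begins: read the wrist's pose just before it. camera_info takes no time and is no camera call; for the wrist camera it gives the pose at the moment of the call.
- finish_job(): hands the job in, once; it reports no verdict.
The state is a dict: "time": time; "q": joint angles; "joint_vel": joint speeds; "joint_torque": joint torques, N m; "tool_pos": TCP position; "tcp_rot": TCP orientation; "wrist_force": force on the tool from outside, world axes, zero at the start; "torque": the same for the moment, N m; "width": opening from 0.0 (shut) to 1.0 (fully open).
Only numpy, scipy, OpenCV 4.12 (cv2) and the standard library are available. Lean on these libraries where they do the work, as an engineer would, in place of code of your own. Each camera call takes 0.05 s, during which the arm holds its last target. There are 200 camera calls.

### The job

Open the square jar of hazelnuts one-handed: stand it, still shut, fully down in the square socket of the white prep board so that it cannot turn, then twist its tight red lid anticlockwise just until its lugs let go, about a sixth to a quarter turn. Lift the lid straight off and finish still holding it level about two centimetres above the open jar, ready to go back on, with the jar still fully down in the socket and the other things on the table left where they are.

Things in the scene. Friction and masses are not known exactly. Their poses are not given: they have to be found in the camera images.
- jar: square clear-glass jar of hazelnuts, upright, loose. Body 58 x 58 mm and 66 mm high, flat on top; round neck, rim 92 mm above the base, 97 mm to the top of the shut lid. Origin: centre of its underside; x, y normal to its flat sides, z up. 0.3 to 0.5 kg with lid. It fits the socket in any quarter turn. The tight lid can carry it; on the bare table it turns along with the lid
- lid: red ribbed twist-off lid, 57 mm across, 21 mm high, tight on the jar at first. Origin: centre of its lower edge, 76 mm above the jar's base when tight; z up; x along the jar's x when tight. Lugs inside sit under inclined threads, pressed by a springy seal: turned anticlockwise (from above) on the jar it rises 3 mm and is free at 49 degrees; stops at 100. It takes about 0.5 N m all the way
- jar_mouth (a point): centre of the jar's mouth, at the height of its rim (92 mm above the jar's base); moves with the jar
- prep_board: white plastic one-handed preparation board on suction feet, fixed to the table, 180 mm (x) by 250 mm (y), top face 16 mm above the table; a grey-blue square socket for jars stands on it, and two low white ledges (13 mm) make a corner at its far left. Origin: on the table under the board's centre; x away from the robot at yaw 0
- socket_floor (a point): centre of the socket's floor, 55 mm to the -y side of the board's centre, 16 mm above the table; axes as the board's. The socket is 61.5 mm square inside, sides along the board's x and y, 86 mm square outside, its bevelled top 24 mm above its floor. A seated jar stands on this floor, sides parallel to the socket's, with 3 degrees of play either way
- mug: dark grey and red mug, 97 mm high, standing at the back; leave alone. Origin under its middle
- bowl: small red bowl, 115 mm across, 51 mm high, at the back; leave alone. Origin under its centre
- mandarin: mandarin, 48 mm, on the left; leave alone. Origin at its underside at the start
Mind the look-alikes: they are no part of the job. What is shaped like the jar but blue or turquoise is not meant. There is more than one size of the lid; the one meant has the size given above.

How it is judged:
By the outcome, as a careful person would: the job done as asked, in the order asked, and still so for the second after the job is handed in, while the arm keeps its last pose, push and grip.
It also fails if it takes over 48 s, if anything falls off the work surface, if the arm or the gripper's body presses on something with over 40 N, if the wrist force passes 120 N, or if a joint passes its speed limit or range.

## Working session

There is one attempt and no reset: what is moved stays moved. The work goes in short steps, Python scripts to look and compute and a tool call to move; the robot and the scene stay as the last step left them, time stands still between calls to the robot, and variables do not carry over. Pictures are saved under pics/ and viewed, about 8 in all and at most 12, crops included, and the job is handed in when it is done.

Besides the shell and the picture viewer there is one more tool, called by a JSON object that holds its "api" and its "payload", one argument or row to a line. play_rows: Moves the arm, as the interface text tells. Shifts and turns lie within -1 to 1; 1 stands for 1000 mm of shift or 2 pi rad of turn. Its arguments: {"type":"object","properties":{"motion":{"type":"array","items":{"type":"array","items":{"type":"number"}}},"squeeze":{"type":"number"}},"required":["motion"]}

```bash
mkdir -p pics; cat > h.py <<'E'
import numpy as np,cv2
from workcell import *
def ray(c,px,inf=None):
    i=inf or camera_info(c);K=np.array(i["intrinsics"]);T=np.array(i["pose"])
    x=(px[0]-K[0,2])/K[0,0];y=(px[1]-K[1,2])/K[1,1]
    if c=="wrist":
        r=np.hypot(x,y)+1e-12;d=np.array([np.sin(r)*x/r,np.sin(r)*y/r,np.cos(r)])
    else: d=np.array([x,y,1.]);d/=np.linalg.norm(d)
    return T[:3,3],T[:3,:3]@d
def onz(c,px,z,inf=None):
    o,d=ray(c,px,inf);return o+d*(z-o[2])/d[2]
def cross(a,b):
    (o,d),(p,e)=a,b
    s=np.linalg.lstsq(np.c_[d,-e],p-o,rcond=None)[0]
    A=o+d*s[0];B=p+e*s[1];return (A+B)/2,np.linalg.norm(A-B)
E
python3 - <<'E'
from h import *
for c in("scene","top"):
    im=read_camera(c);cv2.imwrite(f"pics/{c}0.png",im[...,::-1]);print(c,camera_info(c))
s=read_state();print(s)
E
```

```text
scene {'intrinsics': array([[469.17151161,   0.        , 321.74684777],
       [  0.        , 469.17151161, 238.61528544],
       [  0.        ,   0.        ,   1.        ]]), 'pose': array([[-0.50594716, -0.42564219,  0.75023076, -0.21202982],
       [-0.8625309 ,  0.25732962, -0.43568557,  0.65756047],
       [-0.00761043, -0.86753109, -0.49732473,  0.61619502],
       [ 0.        ,  0.        ,  0.        ,  1.        ]])}
top {'intrinsics': array([[485.29966308,   0.        , 320.97759592],
       [  0.        , 485.29966308, 246.9552749 ],
       [  0.        ,   0.        ,   1.        ]]), 'pose': array([[ 0.02128522, -0.99850842,  0.05027797,  0.51604644],
       [-0.99977135, -0.02115541,  0.00311266,  0.18765273],
       [-0.00204437, -0.05033273, -0.99873041,  1.1852261 ],
       [ 0.        ,  0.        ,  0.        ,  1.        ]])}
{'time': 0.1, 'q': array([ 1.07511977e+00,  2.64685849e-01,  1.60524693e+00,  1.08464964e-06,
        1.27369045e+00, -3.69229530e-02]), 'joint_vel': array([ 0.00190998, -0.00239304, -0.00261696, -0.00062874,  0.00014115,
        0.00051445]), 'joint_torque': array([ 2.64391174e-04, -5.16706574e+01, -3.68590343e+01, -1.61691776e-05,
        6.21295781e-03, -2.03248635e-05]), 'tool_pos': array([0.29861169, 0.60461946, 0.23007598]), 'tcp_rot': array([-0.71418451, -3.05878601,  0.00307623]), 'wrist_force': array([ 0.43364354, -0.18671019,  0.79725511]), 'torque': array([ 0.00139901,  0.03825809, -0.00427261]), 'width': 1.0024641524890716}
```

View pics/scene0.png

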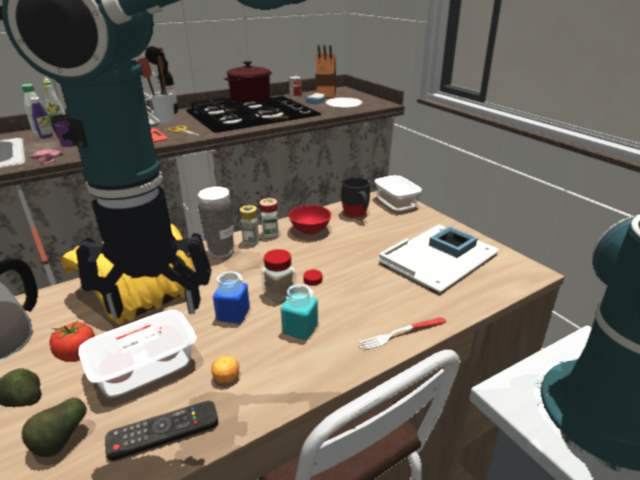

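View pics/top0.png

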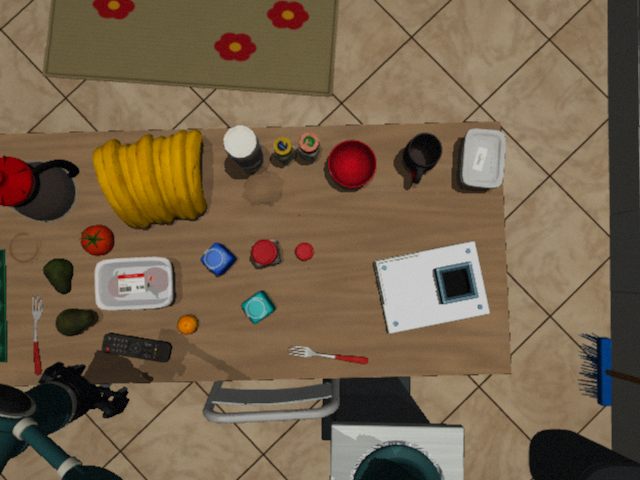

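The scene has the hazelnut jar with its red lid (top 265,253; scene 278,270). Look-alikes: blue jar (218,260), turquoise jar (258,306), small loose red lid (305,252). I choose the clear jar with nuts at (265,253). The socket is at top (457,283), scene (453,241).

```bash
python3 - <<'E'
from h import *
ims={c:cv2.imread(f"pics/{c}0.png") for c in("scene","top")}
def red(im,x0,y0,x1,y1):
    h=cv2.cvtColor(im,cv2.COLOR_BGR2HSV)
    m=(((h[...,0]<8)|(h[...,0]>172))&(h[...,1]>150)&(h[...,2]>60)).astype(np.uint8)
    k=np.zeros_like(m);k[y0:y1,x0:x1]=m[y0:y1,x0:x1];return k
R={}
for c,b in(("top",(245,232,288,275)),("scene",(255,245,298,272)),):
    m=red(ims[c],*b);ys,xs=np.nonzero(m);print(c,len(xs),xs.mean(),ys.mean(),xs.min(),xs.max(),ys.min(),ys.max())
    R[c]=(xs.mean(),ys.mean())
print(cross(ray("top",R["top"]),ray("scene",R["scene"])))
for z in(.087,.097):print(z,onz("top",R["top"],z),onz("scene",R["scene"],z))
# socket
im=ims["top"];h=cv2.cvtColor(im,cv2.COLOR_BGR2HSV)
w=((h[...,1]<40)&(h[...,2]>140)).astype(np.uint8);w[:235]=0;w[340:]=0;w[:,:365]=0;w[:,500:]=0
c=max(cv2.findContours(w,0,2)[0],key=cv2.contourArea);r=cv2.minAreaRect(c);print("board",r)
for p in cv2.boxPoints(r):print(onz("top",p,.016))
s=np.zeros_like(w);cv2.fillPoly(s,[c],1);s=s&(1-w);s[:,:420]=0;s=cv2.morphologyEx(s,cv2.MORPH_OPEN,np.ones((3,3)))
c=max(cv2.findContours(s,0,2)[0],key=cv2.contourArea);r=cv2.minAreaRect(c);print("socket",r)
P=np.array([onz("top",p,.040) for p in cv2.boxPoints(r)]);print(P,P.mean(0));d=np.diff(P,axis=0);print(np.linalg.norm(d,axis=1),np.degrees(np.arctan2(d[:,1],d[:,0])))
a=cv2.resize(im[225:325,190:330],None,fx=4,fy=4,interpolation=2);b=cv2.resize(im[235:335,370:500],None,fx=3,fy=3,interpolation=2)
d=cv2.resize(ims["scene"][220:345,205:345],(400,357),interpolation=2)
cv2.imwrite("pics/crop.png",np.hstack([cv2.resize(a,(400,286)),cv2.resize(d,(400,286))]))
E
```

```text
top 527 263.8178368121442 251.7741935483871 251 276 239 264
scene 454 277.05286343612335 259.37665198237886 264 290 250 269
(array([0.55753978, 0.32000771, 0.08815894]), np.float64(0.0003347982657594936))
0.087 [0.55766292 0.32029661 0.087     ] [0.55912006 0.31913333 0.087     ]
0.097 [0.55728398 0.31908881 0.097     ] [0.54454793 0.32552846 0.097     ]
board ((431.8654479980469, 286.8269348144531), (74.52413177490234, 102.96097564697266), 78.69007110595703)
[0.54523874 0.06274854 0.016     ]
[ 0.59911278 -0.17994127  0.016     ]
[ 0.42453009 -0.21583501  0.016     ]
[0.37135352 0.0250746  0.016     ]
socket ((454.5577087402344, 282.7884826660156), (36.673709869384766, 40.00768280029297), 78.69007110595703)
[[ 0.52784281 -0.06988708  0.04      ]
 [ 0.54829247 -0.162145    0.04      ]
 [ 0.46417983 -0.17951456  0.04      ]
 [ 0.44386093 -0.08759053  0.04      ]] [ 0.49604401 -0.12478429  0.04      ]
[0.09449715 0.08588736 0.0941429 ] [ -77.50202611 -168.33222382  102.46425544]
```

View pics/crop.png

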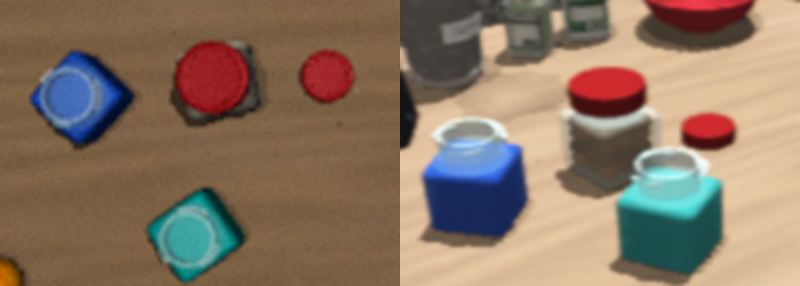

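{"api": "play_rows", "payload": {
  "motion": [
    [-0.051, -0.0204, 0, 0, 85],
    [-0.051, -0.0204, 0, 0, 85],
    [-0.051, -0.0204, 0, 0, 85],
    [-0.051, -0.0204, 0, 0, 85],
    [-0.051, -0.0204, 0, 0, 85]
  ],
  "squeeze": 60
}}

```text
time: 0.72
tool_pos: [0.4831, 0.3992, 0.2307]
tcp_rot: [-0.714, -3.059, 0.001]
wrist_force: [-0.3, 0.2, 0.9]
width: 0.993
```

{"api": "play_rows", "payload": {
  "motion": [
    [-0.051, -0.0204, 0, 0, 85],
    [-0.051, -0.0204, 0, 0, 85],
    [0, 0, 0, 0, 85]
  ]
}}

```text
time: 1.1
tool_pos: [0.5579, 0.3157, 0.2306]
tcp_rot: [0.722, 3.057, -0.002]
wrist_force: [0.4, 0.3, 0.2]
width: 0.997
```

```bash
python3 - <<'E'
from h import *
s=read_state();i=camera_info("wrist");im=read_camera("wrist");cv2.imwrite("pics/w1.png",im[...,::-1]);np.savez("w1.npz",K=i["intrinsics"],T=i["pose"])
print(s["time"],s["q"],s["tool_pos"],s["tcp_rot"],i)
E
```

```text
1.1 [ 4.76667908e-01  2.01350778e-01  1.68152868e+00 -1.11251807e-03
  1.25953379e+00 -6.29934339e-01] [0.557875   0.31568657 0.2305771 ] [ 7.22088568e-01  3.05741257e+00 -2.10170266e-03] {'intrinsics': array([[371.64829954,   0.        , 314.85429085],
       [  0.        , 371.64829954, 239.23224704],
       [  0.        ,   0.        ,   1.        ]]), 'pose': array([[ 0.44859873,  0.8501856 ,  0.2755787 ,  0.48819533],
       [ 0.89373244, -0.42631715, -0.13962813,  0.35021303],
       [-0.00122591,  0.30893062, -0.95108379,  0.37362946],
       [ 0.        ,  0.        ,  0.        ,  1.        ]])}
```

View pics/w1.png

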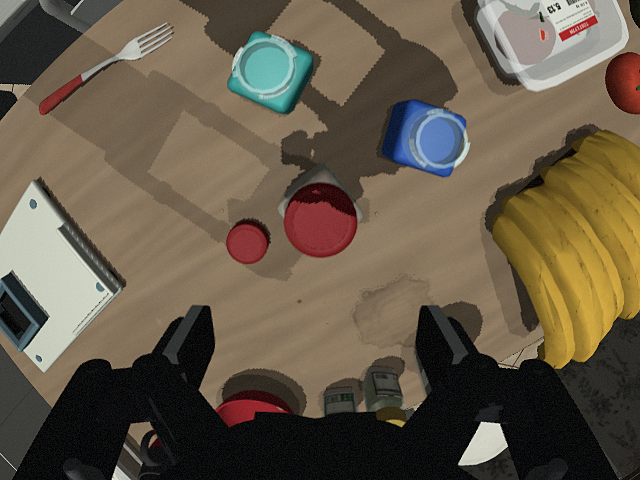

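Wrist view: jar with red lid at (320,220), its glass corner at (320,167); small lid (247,242), turquoise (270,72) and blue (428,138) jars. I crop closely to confirm the choice and read the corners.

```bash
python3 - <<'E'
from h import *
im=cv2.imread("pics/w1.png");z=np.load("w1.npz");i=dict(intrinsics=z["K"],pose=z["T"])
cv2.imwrite("pics/w1c.png",cv2.resize(im[155:265,220:370],None,fx=5,fy=5,interpolation=2))
h=cv2.cvtColor(im,cv2.COLOR_BGR2HSV)
m=(((h[...,0]<8)|(h[...,0]>172))&(h[...,1]>150)&(h[...,2]>40)).astype(np.uint8)
for c in cv2.findContours(m,0,2)[0]:
    if cv2.contourArea(c)>500:
        (x,y),r=cv2.minEnclosingCircle(c)
        if 220<x<370 and y<280:
            print((x,y),r,onz("wrist",(x,y),.09,i),cross(ray("wrist",(x,y),i),ray("top",(263.8,251.8))))
E
```

```text
(247.153564453125, 242.04940795898438) 21.358440399169922 [0.54784029 0.25825164 0.09      ] (array([0.53862829, 0.30043315, 0.20399365]), np.float64(0.03120161131684063))
(320.1885986328125, 219.77000427246094) 37.18735885620117 [0.55782257 0.31958905 0.09      ] (array([0.55742351, 0.31977038, 0.0916438 ]), np.float64(1.1741968130865872e-05))
```

View pics/w1c.png

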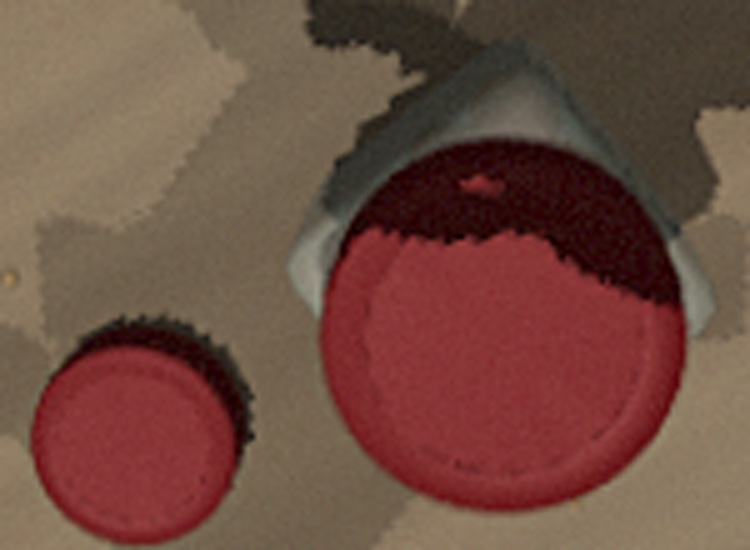

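```bash
python3 - <<'E'
from h import *
z=np.load("w1.npz");i=dict(intrinsics=z["K"],pose=z["T"])
for Z in(0,.066):
    f=lambda p:onz("wrist",(220+p[0]/5,155+p[1]/5),Z,i)[:2]
    L=[f(p) for p in((330,200),(492,48),(555,62),(672,228),(290,265),(713,310),(530,42))]
    a=lambda u,v:np.degrees(np.arctan2(*(v-u)[::-1]))%90
    print(Z,np.round(L,4).tolist(),a(L[0],L[1]),a(L[2],L[3]),(L[4]+L[5])/2, (a(L[4],L[5])+45)%90)
s=read_state();from scipy.spatial.transform import Rotation as R
M=R.from_rotvec(s["tcp_rot"]).as_matrix();print(M, np.degrees(np.arctan2(M[1,:2],M[0,:2])))
E
```

```text
0 [[0.5406, 0.2903], [0.5276, 0.3339], [0.5358, 0.344], [0.5773, 0.3505], [0.549, 0.2765], [0.597, 0.3508], [0.5299, 0.3413]] 16.666509963298296 8.909411214301056 [0.57299003 0.31367952] 12.14952549229406
0.066 [[0.5314, 0.3009], [0.5206, 0.3368], [0.5274, 0.3451], [0.5616, 0.3505], [0.5383, 0.2895], [0.5778, 0.3507], [0.5225, 0.3429]] 16.666509963298296 8.909411214301045 [0.55801142 0.320133  ] 12.149525492294032
[[-8.95037757e-01  4.45988654e-01 -1.23891073e-03]
 [ 4.45989383e-01  8.95038171e-01 -3.77530670e-04]
 [ 9.40497994e-04 -8.90445234e-04 -9.99999161e-01]] [153.51333079  63.51337877]
```

{"api": "play_rows", "payload": {
  "motion": [
    [0.002, 0.003, 0, 0.0285, 85],
    [0, 0, 0, 0.0285, 85],
    [0, 0, 0, 0.0285, 85],
    [0, 0, 0, 0.0285, 85],
    [0, 0, 0.02, 0.0285, 85]
  ]
}}

```text
time: 1.78
tool_pos: [0.5553, 0.3248, 0.213]
tcp_rot: [1.973, 2.444, 0.006]
wrist_force: [0.4, 0.0, 0.2]
width: 0.997
```

{"api": "play_rows", "payload": {
  "motion": [
    [0, 0, 0, 0, 85]
  ]
}}

```text
time: 1.9
tool_pos: [0.5528, 0.3231, 0.209]
tcp_rot: [-1.962, -2.45, 0.007]
wrist_force: [-0.6, 0.2, 0.5]
width: 0.996
```

```bash
python3 - <<'E'
from h import *
from scipy.spatial.transform import Rotation as R
s=read_state();i=camera_info("wrist");im=read_camera("wrist")[...,::-1].copy();cv2.imwrite("pics/w2.png",im);np.savez("w2.npz",K=i["intrinsics"],T=i["pose"])
M=R.from_rotvec(s["tcp_rot"]).as_matrix();print(s["time"],s["tool_pos"],np.degrees(np.arctan2(M[1,:2],M[0,:2])),s["q"])
h=cv2.cvtColor(im,cv2.COLOR_BGR2HSV)
m=(((h[...,0]<8)|(h[...,0]>172))&(h[...,1]>150)&(h[...,2]>40)).astype(np.uint8)
for c in cv2.findContours(m,0,2)[0]:
    if cv2.contourArea(c)>500:
        (x,y),r=cv2.minEnclosingCircle(c);print((x,y),r,onz("wrist",(x,y),.0905,i))
E
```

```text
1.9 [0.55283512 0.32314431 0.20897619] [102.62268045  12.6224576 ] [4.89826534e-01 2.16536685e-01 1.70370894e+00 4.68514550e-04
 1.22607077e+00 2.69361774e-01]
(313.5, 255.0) 59.92713928222656 [0.55624462 0.30392947 0.0905    ]
```

View pics/w2.png

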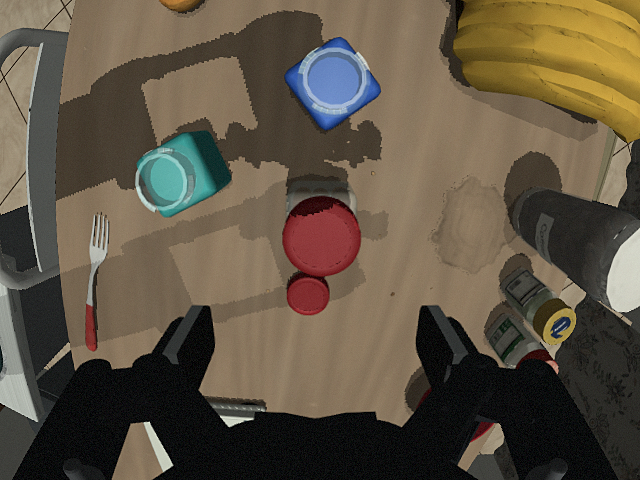

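```bash
python3 - <<'E'
from h import *
im=cv2.imread("pics/w2.png");z=np.load("w2.npz");i=dict(intrinsics=z["K"],pose=z["T"])
h=cv2.cvtColor(im,cv2.COLOR_BGR2HSV)
m=(((h[...,0]<8)|(h[...,0]>172))&(h[...,1]>150)&(h[...,2]>40)).astype(np.uint8)
m[272:]=0
c=max(cv2.findContours(m,0,2)[0],key=cv2.contourArea);e=cv2.fitEllipse(cv2.convexHull(c));print(e,onz("wrist",e[0],.0905,i))
s=((h[...,1]<75)&(h[...,2]>60)).astype(np.uint8);k=np.zeros_like(s);k[165:235,275:370]=s[165:235,275:370]
k=cv2.morphologyEx(k,cv2.MORPH_OPEN,np.ones((3,3)));c=max(cv2.findContours(k,0,2)[0],key=cv2.contourArea);print(cv2.boundingRect(c),cv2.minAreaRect(c))
top=[(x,np.nonzero(k[:,x])[0].min()) for x in range(292,350,2) if k[:,x].any()];print(top[::3])
cv2.imwrite("pics/w2c.png",cv2.resize(im[165:285,270:375],None,fx=5,fy=5,interpolation=2))
E
```

```text
((321.25274658203125, 236.81329345703125), (77.63285827636719, 79.39082336425781), 6.825820446014404) [0.55873604 0.31917083 0.0905    ]
(285, 185, 73, 33) ((320.68963623046875, 200.861328125), (29.320125579833984, 72.71391296386719), 87.51044464111328)
[(292, np.int64(192)), (298, np.int64(193)), (304, np.int64(192)), (310, np.int64(193)), (316, np.int64(193)), (322, np.int64(193)), (328, np.int64(192)), (334, np.int64(193)), (340, np.int64(193)), (346, np.int64(193))]
```

View pics/w2c.png

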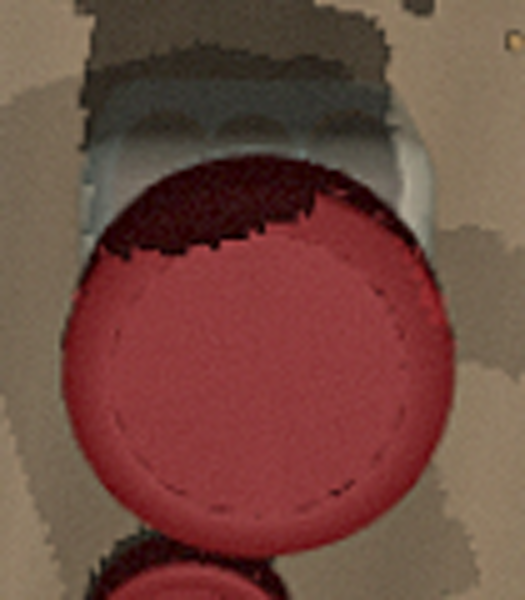

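{"api": "play_rows", "payload": {
  "motion": [
    [-0.005, 0.004, 0.03, 0, 85],
    [0, 0, 0.04, 0, 85],
    [0, 0, 0.03, 0, 85],
    [0, 0, 0, 0, 85]
  ]
}}

```text
time: 2.45
tool_pos: [0.558, 0.3181, 0.1087]
tcp_rot: [-1.963, -2.449, 0.008]
wrist_force: [0.3, 0.2, 0.7]
width: 0.993
```

```bash
cat >> h.py <<'E'
from scipy.spatial.transform import Rotation as R
def tool(tx,ty):
    s=read_state();M=R.from_rotvec(s["tcp_rot"]).as_matrix();d=np.array([tx,ty,0])-s["tool_pos"];d[2]=0
    print(s["time"],s["tool_pos"],np.degrees(np.arctan2(M[1,:2],M[0,:2])),"tilt",M[2,:2],"dtool",M.T@d,"w",s["width"],s["wrist_force"],s["torque"],s["q"][5])
E
python3 -c "
from h import *
tool(.558,.3195)"
```

```text
2.45 [0.55795732 0.31805453 0.10872486] [102.57698031  12.57654148] tilt [-0.00134873 -0.00567859] dtool [ 1.40149383e-03  3.56391996e-04 -3.91410688e-06] w 0.9934154597298364 [0.32395001 0.17404079 0.66880652] [-0.08005552  0.03281464  0.00959731] 0.2596357001547647
```

{"api": "play_rows", "payload": {
  "motion": [
    [0.0014, 0, 0.022, 0, 85],
    [0, 0, 0.021, 0, 85],
    [0, 0, 0, 0, 50],
    [0, 0, 0, 0, 50],
    [0, 0, 0, 0, 50]
  ],
  "squeeze": 90
}}

```text
time: 3.08
tool_pos: [0.5604, 0.3202, 0.0692]
tcp_rot: [1.968, 2.448, 0.002]
wrist_force: [-1.3, 0.3, 0.7]
width: 0.641
```

{"api": "play_rows", "payload": {
  "motion": [
    [0, 0, 0, 0, 50],
    [0, 0, 0, 0, 50],
    [0, 0, 0, 0, 50]
  ]
}}

```text
time: 3.45
tool_pos: [0.5603, 0.3202, 0.069]
tcp_rot: [1.968, 2.448, 0.001]
wrist_force: [-2.6, -0.1, 3.6]
width: 0.645
```

```bash
python3 -c "
from h import *
tool(.558,.3195)
cv2.imwrite('pics/w3.png',read_camera('wrist')[...,::-1])"
```

```text
3.45 [0.56031932 0.32022139 0.06902874] [102.41247085  12.41245435] tilt [0.00033709 0.00085411] dtool [-2.05995439e-04 -2.42016527e-03 -2.13652209e-06] w 0.6445255273097028 [-2.55595991 -0.09913804  3.62361218] [-0.07457684  0.30807605  0.0405644 ] 0.2638437506582014
```

View pics/w3.png

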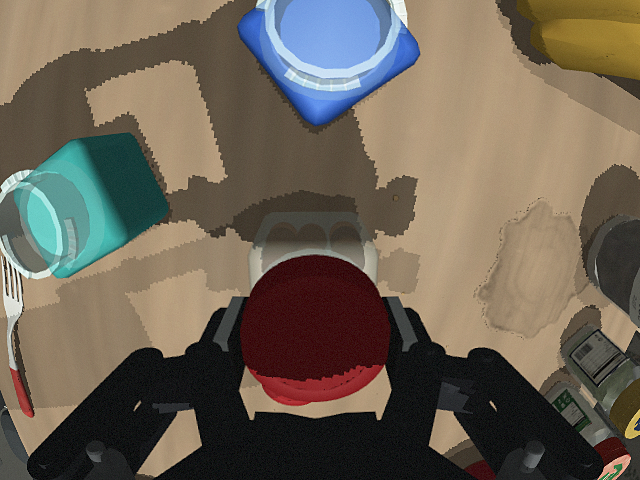

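{"api": "play_rows", "payload": {
  "motion": [
    [0, 0, -0.01, 0, 50],
    [0, 0, -0.03, 0, 50],
    [0, 0, -0.04, 0, 50],
    [0, 0, -0.02, 0, 50],
    [0, 0, 0, 0, 50]
  ]
}}

```text
time: 4.12
tool_pos: [0.5612, 0.3205, 0.1702]
tcp_rot: [1.967, 2.447, 0.006]
wrist_force: [-0.2, -1.0, -3.2]
width: 0.642
```

```bash
python3 -c "
from h import *
tool(.525,-.258)"
```

```text
4.125 [0.56124762 0.32053212 0.17017916] [102.41113556  12.4109254 ] tilt [0.00094455 0.00388339] dtool [-0.55722135 -0.15973838 -0.00114666] w 0.6416404453264194 [-0.15429238 -0.95351015 -3.20473345] [-0.00836605  0.04406224  0.04032937] 0.2638540069267401
```

{"api": "play_rows", "payload": {
  "motion": [
    [-0.03, -0.0085, 0, 0, 50],
    [-0.048, -0.014, 0, 0, 50],
    [-0.048, -0.014, 0, 0, 50],
    [-0.048, -0.014, 0, 0, 50],
    [-0.048, -0.014, 0, 0, 50]
  ]
}}

```text
time: 4.75
tool_pos: [0.5429, 0.0876, 0.1658]
tcp_rot: [-1.966, -2.447, 0.004]
wrist_force: [0.4, -0.4, -2.1]
width: 0.645
```

{"api": "play_rows", "payload": {
  "motion": [
    [-0.048, -0.014, 0, 0, 50],
    [-0.048, -0.014, 0, 0, 50],
    [-0.048, -0.014, 0, 0, 50],
    [-0.048, -0.014, 0, 0, 50],
    [-0.048, -0.0135, 0, 0, 50]
  ]
}}

```text
time: 5.38
tool_pos: [0.5267, -0.1611, 0.1659]
tcp_rot: [-1.966, -2.446, 0.002]
wrist_force: [1.5, 0.1, -3.0]
width: 0.642
```

{"api": "play_rows", "payload": {
  "motion": [
    [-0.048, -0.014, 0, 0, 50],
    [-0.035, -0.01, 0, 0, 50],
    [-0.012, -0.003, 0, 0, 50],
    [0, 0, 0, 0, 50],
    [0, 0, 0, 0, 50]
  ]
}}

```text
time: 6.0
tool_pos: [0.5222, -0.2572, 0.1674]
tcp_rot: [-1.966, -2.448, -0.0]
wrist_force: [-1.2, 0.0, -3.0]
width: 0.642
```

```bash
python3 - <<'E'
from h import *
tool(.497,-.131)
i=camera_info("wrist");im=read_camera("wrist")[...,::-1].copy();cv2.imwrite("pics/w4.png",im);np.savez("w4.npz",K=i["intrinsics"],T=i["pose"])
E
```

```text
6.0 [ 0.52215256 -0.2571516   0.16740832] [102.45770145  12.45779534] tilt [ 0.00167605 -0.00097771] dtool [0.12860713 0.00265312 0.00021296] w 0.6417764440533535 [-1.20503881  0.00815126 -2.9911189 ] [ 0.01497107 -0.03722522  0.02955363] -0.7185011300956244
```

View pics/w4.png

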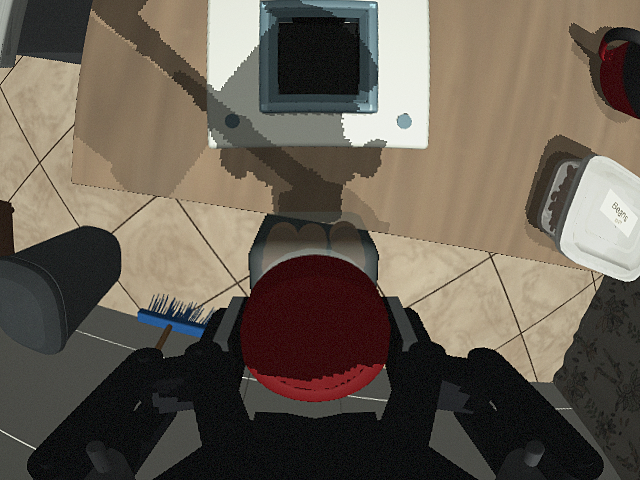

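```bash
python3 - <<'E'
from h import *
im=cv2.imread("pics/w4.png");z=np.load("w4.npz");i=dict(intrinsics=z["K"],pose=z["T"])
s=read_state();M=R.from_rotvec(s["tcp_rot"]).as_matrix();t=s["tool_pos"]
rel=lambda p,Z:(M.T@(onz("wrist",p,Z,i)-t))[:2]*1000
h=cv2.cvtColor(im,cv2.COLOR_BGR2HSV)
m=(((h[...,0]<8)|(h[...,0]>172))&(h[...,1]>130)&(h[...,2]>25)).astype(np.uint8);m[:,:225]=0;m[:,400:]=0;m[:230]=0
c=max(cv2.findContours(m,0,2)[0],key=cv2.contourArea);e=cv2.fitEllipse(cv2.convexHull(c));print("lid",e,rel(e[0],t[2]+.0215))
g=cv2.cvtColor(im,6).astype(int)
for nm,r in(("row60",im[60,250:395]),("row30",im[30,250:395]),("col320",im[0:125,320]),("col300",im[0:125,300])):
    pass
b=((h[...,0]>85)&(h[...,0]<120)&(h[...,1]>60)).astype(np.uint8);b[125:]=0;b[:,:240]=0;b[:,400:]=0
for y in(20,40,60,80,100):x=np.nonzero(b[y])[0];print(y,x.min(),x.max())
for x in(270,290,320,350,370):y=np.nonzero(b[:,x])[0];print("c",x,y.min(),y.max())
k=(im.max(2)<45).astype(np.uint8);k[125:]=0;k[:,:265]=0;k[:,375:]=0
c=max(cv2.findContours(k,0,2)[0],key=cv2.contourArea);r=cv2.minAreaRect(c);print("black",r,cv2.boundingRect(c))
for Z in(.016,.03,.04):
  P=np.array([rel(p,Z) for p in cv2.boxPoints(r)]);print(Z,P.round(1).tolist(),P.mean(0))
E
```

```text
lid ((314.7002868652344, 329.14111328125), (147.59368896484375, 152.0442352294922), 90.37637329101562) [2.57365414 0.46565374]
20 260 376
40 260 377
60 260 377
80 260 377
100 260 376
c 270 1 112
c 290 1 111
c 320 0 111
c 350 1 111
c 370 2 112
black ((318.0, 55.5), (77.0, 82.0), 90.0) (277, 17, 83, 78)
0.016 [[164.8, -28.8], [164.9, 35.3], [101.2, 35.0], [101.2, -28.8]] [132.99942679   3.16687559]
0.03 [[160.6, -27.4], [160.7, 33.6], [100.1, 33.4], [100.1, -27.4]] [130.37703322   3.04992468]
0.04 [[157.7, -26.4], [157.8, 32.4], [99.3, 32.2], [99.3, -26.4]] [128.50389496   2.96638832]
```

```bash
python3 - <<'E'
from h import *
im=cv2.imread("pics/w4.png");z=np.load("w4.npz");i=dict(intrinsics=z["K"],pose=z["T"])
s=read_state();M=R.from_rotvec(s["tcp_rot"]).as_matrix();t=s["tool_pos"]
rel=lambda p,Z:(M.T@(onz("wrist",p,Z,i)-t))[:2]*1000
for Z in(.016,.034,.04):print(Z,[rel(p,Z).round(1).tolist() for p in((259.5,60),(377.5,60),(320,1),(320,112),(277,40),(277,80),(360,40),(360,80),(320,16.5),(320,95))])
# lid: silhouette extremes near/far; far edge = image top at z_top or bottom
o=np.array(i["pose"])[:3,3];print("cam rel",M.T@(o-t))
# lid centre pixel from known geometry: project top (+.028) & bottom (+.007) rims for tool offset dx and compare extremes
m=np.nonzero
g=im.astype(int);col=(g[:,300:330,2]-g[:,300:330,1]).mean(1);rows=np.nonzero(col>15)[0];print(rows.min(),rows.max())
K=np.array(i["intrinsics"]);T=np.array(i["pose"])
def proj(P):
    p=T[:3,:3].T@(t+M@P-T[:3,3]);th=np.arctan2(np.hypot(p[0],p[1]),p[2]);d=np.hypot(p[0],p[1]);return K[0,2]+K[0,0]*th*p[0]/d,K[1,2]+K[1,1]*th*p[1]/d
a=np.linspace(0,2*np.pi,60)
for dx in(-.002,0,.002):
  P=[proj(np.array([dx+.0285*np.cos(u),.0285*np.sin(u),-zz])) for zz in(.028,.007) for u in a];P=np.array(P);print(dx,P.min(0),P.max(0))
E
```

```text
0.016 [[129.2, -42.4], [129.4, 49.6], [178.1, 4.8], [86.4, 4.6], [145.2, -28.7], [112.4, -28.7], [145.3, 35.9], [112.5, 35.8], [164.5, 4.8], [99.9, 4.6]]
0.034 [[126.1, -39.8], [126.2, 46.6], [171.9, 4.6], [85.9, 4.4], [141.1, -26.9], [110.3, -26.9], [141.2, 33.7], [110.4, 33.6], [159.2, 4.5], [98.6, 4.4]]
0.04 [[125.1, -38.9], [125.2, 45.6], [169.9, 4.5], [85.7, 4.3], [139.7, -26.3], [109.6, -26.3], [139.8, 33.0], [109.7, 32.9], [157.5, 4.4], [98.1, 4.3]]
cam rel [ 0.07781475  0.0007058  -0.14282801]
256 401
-0.002 [237.36734602 257.08973912] [389.65371887 403.81610839]
0 [236.83591875 252.27780449] [390.14893259 400.35974096]
0.002 [236.30497139 247.42020278] [390.64345225 396.84283846]
```

{"api": "play_rows", "payload": {
  "motion": [
    [0.03, 0.001, 0, 0, 50],
    [0.045, 0.001, 0, 0, 50],
    [0.04, 0.001, 0, 0, 50],
    [0.0146, 0, 0, 0, 50],
    [0, 0, 0, 0, 50]
  ]
}}

```text
time: 6.68
tool_pos: [0.4976, -0.1302, 0.1685]
tcp_rot: [1.964, 2.451, -0.0]
wrist_force: [-1.0, -1.0, -2.7]
width: 0.644
```

{"api": "play_rows", "payload": {
  "motion": [
    [0, 0, 0.02, 0, 50],
    [0, 0, 0.025, 0, 50],
    [0, 0, 0, 0, 50]
  ]
}}

```text
time: 7.05
tool_pos: [0.496, -0.1317, 0.1213]
tcp_rot: [-1.966, -2.445, 0.003]
wrist_force: [-0.2, -1.0, -2.2]
width: 0.644
```

```bash
python3 - <<'E'
from h import *
o=np.array([.52215,-.25715]);a=np.radians(102.458);x=np.array([np.cos(a),np.sin(a)]);y=np.array([np.sin(a),-np.cos(a)])
p=o+.1296*x+.003*y;print(p);tool(*p)
ims=read_camera("scene")[...,::-1];imt=read_camera("top")[...,::-1];cv2.imwrite("pics/s5.png",np.hstack([cv2.resize(ims[150:300,360:520],(400,375)),cv2.resize(imt[220:345,365:500],(400,375))]))
E
```

```text
[ 0.49712155 -0.12995434]
7.05 [ 0.49596147 -0.13169146  0.1212626 ] [102.38329267  12.38373319] tilt [ 0.00185992 -0.00413373] dtool [ 1.44793088e-03  1.50561521e-03 -3.53080670e-06] w 0.6438215855003387 [-0.23587143 -0.98280464 -2.15952251] [-0.04853029  0.05226177  0.05551038] -0.5236299077756467
```

View pics/s5.png

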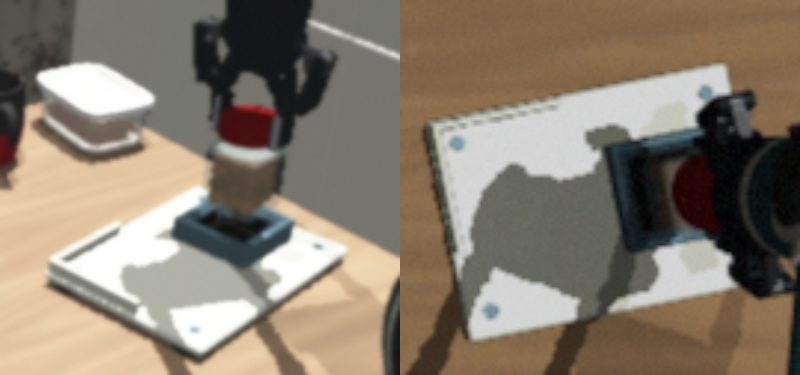

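{"api": "play_rows", "payload": {
  "motion": [
    [0, 0, 0, 0, 50],
    [0, 0, 0, 0, 50]
  ]
}}

```text
time: 7.4
tool_pos: [0.4984, -0.1318, 0.1244]
tcp_rot: [1.967, 2.447, 0.001]
wrist_force: [-0.1, 0.5, -1.8]
width: 0.644
```

{"api": "play_rows", "payload": {
  "motion": [
    [0, 0, 0.003, 0, 50],
    [0, 0, 0, 0, 50]
  ]
}}

```text
time: 7.65
tool_pos: [0.4974, -0.1313, 0.1201]
tcp_rot: [-1.968, -2.448, 0.0]
wrist_force: [-0.5, 0.4, -2.9]
width: 0.641
```

{"api": "play_rows", "payload": {
  "motion": [
    [0.0012, 0, 0.007, 0, 50],
    [0, 0, 0.006, 0, 50],
    [0, 0, 0.005, 0, 50],
    [0, 0, 0, 0, 50]
  ]
}}

```text
time: 8.15
tool_pos: [0.4971, -0.1302, 0.1017]
tcp_rot: [-1.968, -2.448, 0.0]
wrist_force: [0.0, -0.6, -3.9]
width: 0.644
```

{"api": "play_rows", "payload": {
  "motion": [
    [0, 0, 0.004, 0, 50],
    [0, 0, 0.004, 0, 50],
    [0, 0, 0, 0, 50]
  ]
}}

```text
time: 8.52
tool_pos: [0.497, -0.1302, 0.0938]
tcp_rot: [-1.968, -2.448, 0.0]
wrist_force: [-0.4, -0.2, -3.1]
width: 0.645
```

Sliding in without side force; about 9 mm to go.

{"api": "play_rows", "payload": {
  "motion": [
    [0, 0, 0.004, 0, 50],
    [0, 0, 0.003, 0, 50],
    [0, 0, 0, 0, 50]
  ]
}}

```text
time: 8.9
tool_pos: [0.4971, -0.1301, 0.0869]
tcp_rot: [-1.968, -2.448, 0.0]
wrist_force: [-0.5, -0.5, -2.4]
width: 0.645
```

{"api": "play_rows", "payload": {
  "motion": [
    [0, 0, 0.002, 0, 50],
    [0, 0, 0.002, 0, 50],
    [0, 0, 0, 0, 50]
  ]
}}

```text
time: 9.28
tool_pos: [0.4979, -0.1305, 0.0849]
tcp_rot: [1.968, 2.448, 0.0]
wrist_force: [-3.6, 1.1, 7.3]
width: 0.645
```

{"api": "play_rows", "payload": {
  "motion": [
    [0, 0, 0, -0.005, 50],
    [0, 0, 0, -0.0155, 50],
    [0, 0, -0.0003, -0.0155, 50],
    [0, 0, -0.0003, -0.0155, 50],
    [0, 0, 0, 0, 50]
  ],
  "squeeze": 110
}}

```text
time: 9.9
tool_pos: [0.4979, -0.1304, 0.0857]
tcp_rot: [1.548, 2.733, 0.001]
wrist_force: [-4.7, 1.3, 7.4]
width: 0.64
```

```bash
python3 -c "
from h import *
tool(.4971,-.13)"
```

```text
9.9 [ 0.49793298 -0.13044632  0.08569296] [120.93817909  30.93821936] tilt [-0.00072758  0.00096606] dtool [ 8.11060909e-04 -4.85002722e-04 -1.05865178e-06] w 0.6402156825419454 [-4.70292774  1.27802336  7.44521553] [ 0.12833351  0.61361827 -0.28283457] -0.8449155426733351
```

{"api": "play_rows", "payload": {
  "motion": [
    [0, 0, -0.0003, -0.0155, 50],
    [0, 0, -0.0003, -0.0155, 50],
    [0, 0, -0.0003, -0.0155, 50],
    [0, 0, -0.0003, -0.0155, 50],
    [0, 0, 0, 0, 50]
  ]
}}

```text
time: 10.52
tool_pos: [0.4978, -0.1302, 0.0865]
tcp_rot: [0.99, 2.981, 0.001]
wrist_force: [-2.3, 1.9, 5.7]
width: 0.636
```

{"api": "play_rows", "payload": {
  "motion": [
    [0, 0, -0.0003, -0.0155, 50],
    [0, 0, -0.0004, -0.0155, 50],
    [0, 0, -0.0003, -0.0155, 50],
    [0, 0, -0.0003, -0.0155, 50],
    [0, 0, 0, 0, 50]
  ]
}}

```text
time: 11.15
tool_pos: [0.4978, -0.1298, 0.0871]
tcp_rot: [0.397, 3.116, 0.001]
wrist_force: [-1.6, 3.6, 2.6]
width: 0.638
```

```bash
python3 -c "
from h import *
tool(.4971,-.13)
cv2.imwrite('pics/w6.png',read_camera('wrist')[...,::-1])"
```

```text
11.15 [ 0.49777606 -0.12980171  0.0871104 ] [165.48641353  75.48645926] tilt [-0.00075916  0.00105134] dtool [ 6.04793117e-04 -3.61384230e-04 -8.39069817e-07] w 0.6379606246615046 [-1.62638619  3.59961307  2.56698952] [ 0.55350977  0.15402326 -0.25032626] -1.622494147941227
```

View pics/w6.png

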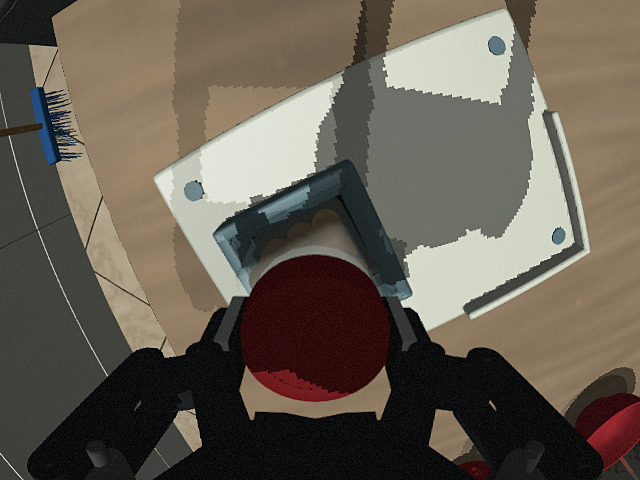

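{"api": "play_rows", "payload": {
  "motion": [
    [0, 0, -0.0003, -0.0083, 50],
    [0, 0, 0, 0, 50]
  ]
}}

```text
time: 11.45
tool_pos: [0.4977, -0.1299, 0.0871]
tcp_rot: [0.316, 3.125, 0.001]
wrist_force: [-0.5, 2.9, 3.0]
width: 0.638
```

```bash
python3 -c "
from h import *
tool(.4971,-.13)"
```

```text
11.45 [ 0.49768197 -0.12993578  0.08706964] [168.4513717   78.45139697] tilt [-0.00066696  0.00066132] dtool [ 5.57334466e-04 -1.79431620e-04 -4.90382012e-07] w 0.6380831706683472 [-0.47952405  2.94549307  2.95744078] [ 0.63299431  0.08652526 -0.35396434] -1.6740461938088809
```

{"api": "play_rows", "payload": {
  "motion": [
    [0, 0, -0.0003, -0.0083, 50],
    [0, 0, 0, 0, 50]
  ]
}}

```text
time: 11.7
tool_pos: [0.4976, -0.13, 0.0872]
tcp_rot: [0.234, 3.132, 0.001]
wrist_force: [0.7, 4.1, 2.4]
width: 0.638
```

```bash
python3 -c "
from h import *
tool(.4971,-.13)"
```

```text
11.7 [ 0.49761255 -0.1300432   0.08717899] [171.441393    81.44140614] tilt [-0.00055968  0.00040972] dtool [ 5.13272671e-04 -3.35577898e-05 -3.01015532e-07] w 0.6378784106660774 [0.74519384 4.1051605  2.39232257] [ 0.70237636  0.00817888 -0.3123083 ] -1.726147377899992
```

{"api": "play_rows", "payload": {
  "motion": [
    [0, 0, -0.001, 0, 50],
    [0, 0, -0.001, 0, 50],
    [0, 0, 0, 0, 50],
    [0, 0, 0, 0, 50]
  ]
}}

```text
time: 12.2
tool_pos: [0.4973, -0.1306, 0.0891]
tcp_rot: [0.231, 3.133, -0.001]
wrist_force: [-0.9, 0.9, 1.1]
width: 0.639
```

```bash
python3 -c "
from h import *
tool(.4971,-.13)"
```

```text
12.2 [ 0.49732086 -0.13061839  0.08906333] [171.58216264  81.58215753] tilt [-0.00013131 -0.00067874] dtool [ 3.09006766e-04  5.79399478e-04 -4.33837460e-07] w 0.6390871349284543 [-0.87029273  0.85553658  1.12456044] [0.11225167 0.00655917 0.00425993] -1.7282730993596886
```

{"api": "play_rows", "payload": {
  "motion": [
    [0, 0, -0.002, 0, 50],
    [0, 0, -0.003, 0, 50],
    [0, 0, 0, 0, 50]
  ]
}}

```text
time: 12.58
tool_pos: [0.4976, -0.1304, 0.0944]
tcp_rot: [0.231, 3.132, -0.001]
wrist_force: [0.2, -0.6, -1.6]
width: 0.639
```

{"api": "play_rows", "payload": {
  "motion": [
    [0, 0, -0.005, 0, 50],
    [0, 0, -0.007, 0, 50],
    [0, 0, -0.008, 0, 50],
    [0, 0, -0.0065, 0, 50],
    [0, 0, 0, 0, 50]
  ]
}}

```text
time: 13.2
tool_pos: [0.498, -0.1305, 0.1215]
tcp_rot: [0.231, 3.131, -0.001]
wrist_force: [-0.2, -0.3, -0.6]
width: 0.639
```

{"api": "play_rows", "payload": {
  "motion": [
    [0, 0, 0, 0, 50],
    [0, 0, 0, 0, 50]
  ]
}}

```text
time: 13.45
tool_pos: [0.497, -0.1301, 0.1201]
tcp_rot: [-0.231, -3.132, -0.0]
wrist_force: [-0.2, 0.0, -0.9]
width: 0.637
```

```bash
python3 - <<'E'
from h import *
tool(.4971,-.13)
ims=read_camera("scene")[...,::-1];w=read_camera("wrist")[...,::-1]
cv2.imwrite("pics/s7.png",np.hstack([cv2.resize(ims[150:270,390:510],(400,400),interpolation=2),cv2.resize(w[130:410,180:460],(400,400))]));cv2.imwrite("pics/s7f.png",ims);cv2.imwrite("pics/w7f.png",w)
E
```

```text
13.45 [ 0.496976   -0.13013241  0.12010022] [171.5707475   81.57074354] tilt [7.38209407e-04 9.35483969e-05] dtool [-1.03253226e-04  1.49156233e-04 -6.22691936e-08] w 0.6374591438876435 [-0.15150986  0.00302729 -0.87708736] [-0.04135301  0.00840141 -0.00948059] -1.7282347301508723
```

View pics/s7.png

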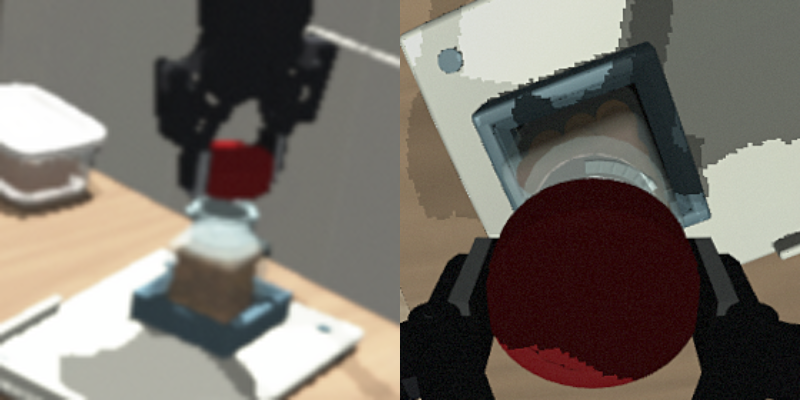

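```bash
python3 - <<'E'
from h import *
im=cv2.imread("pics/s7f.png");i=camera_info("scene");K=np.array(i["intrinsics"]);T=np.array(i["pose"])
def pr(P):
    p=T[:3,:3].T@(np.array(P)-T[:3,3]);p=K@p;return ((p[:2]/p[2]-[390,150])*400/120).round(0)
a=np.linspace(0,2*np.pi,40)
for nm,r,Z in(("lid low",.0285,.128),("lid top",.0285,.149),("rim",.024,.108),("socket top outer ctr",0,.04)):
    P=np.array([pr((.497+r*np.cos(u),-.130+r*np.sin(u),Z)) for u in a]);print(nm,P.min(0),P.max(0))
h=cv2.cvtColor(im,cv2.COLOR_BGR2HSV);m=((h[...,0]<8)|(h[...,0]>172))&(h[...,1]>150)&(h[...,2]>60);m[:180]=0;m[220:]=0;m[:,:440]=0;m[:,:]&=True;m[:,500:]=0
y,x=np.nonzero(m);f=lambda v,o:(v-o)*400/120;print(f(x.min(),390),f(x.max()+1,390),f(y.min(),150),f(y.max()+1,150))
E
```

```text
lid low [185. 165.] [268. 200.]
lid top [189. 139.] [272. 173.]
rim [188. 193.] [257. 222.]
socket top outer ctr [210. 289.] [210. 289.]
210.0 273.3333333333333 140.0 196.66666666666666
```

```bash
python3 -c "
from workcell import *
print(finish_job())"
```

```text
the job is handed in; nothing more can be done
None
```

The jar is open. It stands in the board's socket, and the gripper is still holding the lid level about 2 cm above the rim. I handed the job in at about 13.5 s of robot time.

I picked up the jar by its shut red lid and lowered it into the socket. Contact came at a tool height of 84.9 mm, where about 85 mm was expected for a fully seated jar. I then turned the lid anticlockwise by about 69° in total and lifted it straight up.

**Last checks**
- **Lid free:** the twisting moment dropped to about zero on the first lift. The vertical load then stayed around −1 N, against about −3 N while the whole jar was being carried.
- **Final pose:** the lid is level to within 0.1° and centred on the socket to under 1 mm. The scene camera view matches a lid edge 2 cm above the rim to within 2–3 mm. The last pictures show the open jar standing in the socket, but I did not measure its seating again after the lift.

**What did not quite agree**
- **Lid rise:** the tool rose only about 2.2 mm during the twist, not the stated 3 mm, and some torque was still felt at 63°. I put the difference down to the gripper giving a little under my light downward push. That is why I turned 6° further before lifting.
- **Other objects:** I did not re-check the other items against the first pictures. The arm passed well above them and met no unexpected force.

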